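# Park the tea carousel

## Task

Stand the steel sugar tin upright in the middle of the cork spot on the lazy susan and let go of it. Then push the lazy susan round by its upright wooden post, anticlockwise seen from above, until the red pointer clicks past the sprung catch and rests fully home against the stop at the index mark, and leave it there. Push steadily and gently, do not force it against the stop, keep the tin standing on its cork spot, and leave the mugs, flask and kettle alone.

Things in the scene. Friction and masses are not known exactly. Their poses are not given: they have to be found in the camera images.
- foot: fixed black foot of the lazy susan, 180 mm across, 20 mm high; origin on the worktop on the turning axis, z up, +x towards the index block. It carries a round light-wood tray 290 mm across, 12 mm thick, top 34 mm above the worktop, with a low hub in the middle (36 mm across, 10 mm high) and a flat dark spoke (6 mm high) from hub to post
- carousel (a joint): turning angle of the tray about the foot's axis, rad, growing anticlockwise seen from above; starts between -1.9 and -1.1. At 0 the pointer lies along the foot's +x; home is within 0.21 of 0. At angle q the post lies in the direction (foot yaw + pi + q) from the axis. The tray turns with a light drag (about 2 N at the post) and stays where it is left
- post (a point): point on the axis of the upright dark wooden push post, 110 mm from the turning axis, 70 mm above the worktop. The post is a round bar 20 mm in diameter, from the tray top (34 mm) up to 84 mm, with a ball 26 mm in diameter on top (top at 103 mm)
- pad (a point): centre of the round cork spot (76 mm across) on the tray top, 85 mm from the turning axis, opposite the post, 34 mm above the worktop, flush with the tray; the tin belongs here
- pointer (a point): centre of the red pointer's round nose (12 mm across), 160 mm from the axis, 30 mm above the worktop. It meets the steel catch roller 15 mm before home: the push at the post rises to roughly 10 N, gives way within 9 mm of pointer travel, and the catch snaps the pointer the last 6 mm onto the stop and keeps it there (push drops to nearly 0). Let go before the click, it is pushed back or sticks short of home
- index_block: fixed white curved block around the foot's +x line, 195 to 220 mm out from the axis, about 150 mm long, 36 mm high; its origin and axes are the foot's. On it a rigid grey stop with a red index line on top (46 mm high) and, just before it, the sprung catch. Stop and catch are set together up to 32 mm to either side of the +x line; the setting is not measured, so home must be felt (or seen). At the stop press the post with at most about 15 N
- sugar_tin: steel sugar tin, round, 60 mm in diameter (62 mm at the lid, which spans 72 to 84 mm height), small black knob on top up to 94 mm; about 0.3 kg; origin at the centre of its underside, z up
- mug_white: white mug, 80 mm across, 92 mm high, origin at the centre of its underside, handle on its +y side; leave alone
- mug_blue: blue mug, 80 mm across, 92 mm high, origin at the centre of its underside, handle on its +y side; leave alone
- flask: white vacuum flask, 84 mm across, 245 mm high, origin at the centre of its underside; leave alone
- kettle: chrome kettle on its black round base (164 mm across), 200 mm high, origin at the centre of its underside, black handle on its +x side reaching 127 mm out; leave alone
- tea_box (a point): top centre of a green tea box fixed on the tray, 72 x 44 mm, 40 mm high (top 74 mm above the worktop), 95 mm from the axis, 90 degrees anticlockwise from the post seen from above; an obstacle only

How it is judged:
On the way:
1. the sugar tin stands on the cork spot, released, the pointer not yet home (horizontal distance between sugar_tin and pad below 0.015 m and distance between sugar_tin and pad below 0.016 m and angle between sugar_tin's own z axis and vertical below 0.1 rad and contact force between the fingers and sugar_tin below 0.1 N and value of joint carousel below -0.5 rad), for 0.2 s.
At the end, for the whole second after the job is handed in: The pointer is fully home: past the catch and held by it against the stop (together over 10 N, turning angle within 0.23 rad of 0), the tray still, and the sugar tin released, upright within 0.1 rad and at rest within 20 mm of the centre of the cork spot (value of joint carousel between -0.23 and 0.23 rad and contact force between anything else and index_block above 10 N and velocity of joint carousel between -0.03 and 0.03 rad/s and horizontal distance between sugar_tin and pad below 0.02 m and distance between sugar_tin and pad below 0.021 m and angle between sugar_tin's own z axis and vertical below 0.1 rad and linear speed of sugar_tin below 0.02 m/s); the robot touches nothing.
It fails at once if the stop and catch are overloaded (tray forced against the stop) (contact force between anything else and index_block above 26 N).
It fails at once if the tray is flung round (velocity of joint carousel above 3 rad/s).
It fails at once if the sugar tin is tipped over (angle between sugar_tin's own z axis and vertical above 0.5 rad).
It fails at once if a mug, the flask or the kettle is moved or tipped (distance of any of mug_white, mug_blue, flask, kettle from where it was at the start of the episode above 0.03 m or angle between any of mug_white, mug_blue, flask, kettle's own z axis and vertical above 0.35 rad).
It also fails if it takes over 72 s, if anything falls off the work surface, if the arm or the gripper's body presses on something with over 40 N, if the wrist force passes 120 N, or if a joint passes its speed limit or range.

## Robot

A 7-joint arm with a two-finger parallel gripper is mounted at the origin on the work surface. World frame = base frame: x ahead of the robot, y to its left, z up, the work surface at z = 0. Lengths are in m, angles in rad, forces in N, time in s.
With the tool pointing down it reaches from about 0.425 to 0.875 m from the base axis. Payload 4.7 kg.
Tool frame: the origin (TCP) lies on the mounting face of the last link; the fingertips stand 182 mm ahead of it and the grasp point (between the pads) lies 164 mm ahead of it; x points along the fingers, y is the direction in which the jaws open and shut, and the axes are right-handed (so a half turn about x gives the same grasp; the last joint's range is limited). The gripper opens to 87 mm and grips with 3 to 60 N. Pads are 19 mm wide; open, the fingers measure 117 mm over their backs; the gripper's body (75 mm by 190 mm) begins 51 mm behind the grasp point.
Start: joints at [1.216, 0.321, -0.07, 1.45, 0.023, 1.371, -0.057], TCP at [0.234, -0.606, 0.405] pointing down, gripper open.
Joint ranges: [-2.86, 2.86], [-0.3, 2.09], [-1.38, 1.24], [0.06, 2.45], [-1.56, 4.7], [0.09, 2.05], [-2.69, 2.69]. Speed limits (rad/s): [2.57, 2.57, 3.14, 3.14, 3.14, 3.14, 3.14].

## Interface

Orientations are given as a rotation vector (axis times angle).
In Python, from bench import monitor, get_image, ctrl gives the robot as it stands.
- The arm moves only by the shell command python3 -m creep 'ROWS' [FORCE]. ROWS is JSON, a list of rows, each a list of 7 numbers: the shift along the tool's x, y, z in mm, then the turn, a rotation vector about the tool's x, y, z in rad, then the finger opening in mm, from 0 to 87. A call has 1 to 5 rows; each row shifts and turns the commanded pose from where the row before left it, along the tool's axes as they then stand; what a row does not reach is not made up. A row lasts 1/10 s, in which the tool goes at most 50 mm and 8.59 degrees, less where a joint would pass 70% of its speed; a pose out of reach is approached as far as the arm can. A call is refused whole if a number of a shift passes 50 or a number of a turn 0.15, either way. A call with a gripper value outside its range is refused whole. The fingers move at their own pace and stop on an object; FORCE is the grip in N (left out, the last holds). Time passes only in rows, so rows that do not move let the fingers close. It gives the time, the measured TCP pose, the force and the opening at its end, in the units of the state.
- monitor.get_state(): the state, without advancing time (a new reading comes with each control period).
- get_image(name): name is "scene" or "top" or "wrist"; returns a dict with "img" (384x512x3 uint8, red, green, blue), "mtx" (3x3 intrinsics, pixels), "D" ([k1, k2, p1, p2, k3] as OpenCV has them; the pictures are not rectified), "view" (4x4, takes a point from world to camera coordinates). Camera axes: x right, y up, looking along -z (the intrinsics and any distortion apply to the point x, -y, -z); pixel columns grow to the right and rows downward; lengths in m; the calibration is good to about 2 mm. A picture is of the moment at which its call begins. There is no depth.
- ctrl.close_job(): hands the job in, once; it reports no verdict.
The state is a dict: "time": time; "joint_positions": joint angles; "qd": joint speeds; "joint_torque": joint torques, N m; "position": TCP position; "tool_rot": TCP orientation; "ft_force": force on the tool from outside, world axes, zero at the start; "torque": the same for the moment, N m; "grip_width": opening from 0.0 (shut) to 1.0 (fully open).
Only numpy, scipy, OpenCV 4.12 (cv2) and the standard library are available. Lean on these libraries where they do the work, as an engineer would, in place of code of your own. Each camera call takes 0.05 s, during which the arm holds its last target.

## Working session

There is one attempt and no reset: what is moved stays moved. The work goes in short steps, Python scripts to look and compute and a shell command to move; the robot and the scene stay as the last step left them, time stands still between calls to the robot, and variables do not carry over. Pictures are saved under pics/ and viewed, and the job is handed in when it is done.

```bash
mkdir -p pics; ls
python3 - <<'E'
from bench import monitor,get_image
import cv2
s=monitor.get_state(); print(s)
for n in("scene","top","wrist"):
    d=get_image(n); cv2.imwrite(f"pics/{n}0.png",d["img"][:,:,::-1]); print(n,d["mtx"].tolist(),d["D"],d["view"].round(4).tolist())
E
```

```text
pics
{'time': 0.0, 'joint_positions': array([ 1.21613432,  0.32181825, -0.07005589,  1.45164174,  0.02259013,
        1.37075163, -0.05691607]), 'qd': array([ 1.56627337e-03,  4.78127100e-05, -4.55492998e-05, -1.22989626e-05,
       -2.15409628e-04,  1.68019720e-03, -1.27849004e-03]), 'joint_torque': array([ 5.02724124e-04, -4.91292429e+01, -4.03718837e-01, -3.12524736e+01,
       -6.39852695e-02,  4.38840862e-02,  1.73047692e-04]), 'position': array([ 0.23418856, -0.60614396,  0.40368073]), 'tool_rot': array([ 2.02038808,  0.37869816, -2.02126728]), 'ft_force': array([0.5350463 , 0.476885  , 0.79853698]), 'torque': array([ 0.02138217, -0.01126679,  0.05064956]), 'grip_width': 0.9965783594287686}
scene [[378.9097529753244, 0.0, 248.85273544768782], [0.0, 378.9097529753244, 195.87701658950593], [0.0, 0.0, 1.0]] [-0.06141562  0.          0.          0.          0.        ] [[-0.3896, 0.921, 0.0087, 0.1384], [-0.7466, -0.3213, 0.5826, 0.4042], [0.5393, 0.2204, 0.8127, -1.619], [0.0, 0.0, 0.0, 1.0]]
top [[403.046226992937, 0.0, 259.4153025404411], [0.0, 403.046226992937, 185.3477767807522], [0.0, 0.0, 1.0]] [0.04658949 0.         0.         0.         0.        ] [[0.0214, -0.9996, 0.0165, 0.0463], [0.9963, 0.0227, 0.083, -0.5827], [-0.0834, 0.0146, 0.9964, -1.2457], [0.0, 0.0, 0.0, 1.0]]
wrist [[287.0334868553027, 0.0, 257.8803507127686], [0.0, 287.0334868553027, 190.43021492129287], [0.0, 0.0, 1.0]] [-0.06015917  0.          0.          0.          0.        ] [[0.3601, -0.9329, -0.0023, -0.6483], [0.9043, 0.3497, -0.245, 0.0299], [0.2294, 0.0861, 0.9695, -0.3894], [0.0, 0.0, 0.0, 1.0]]
```

View pics/scene0.png

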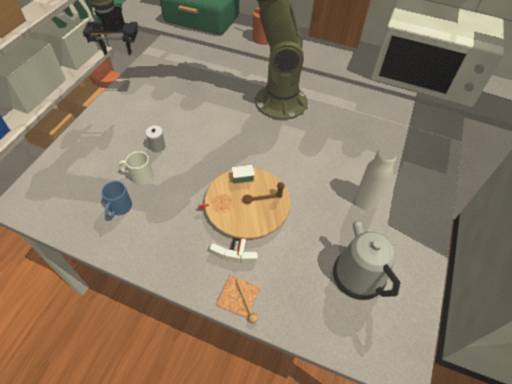

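View pics/top0.png

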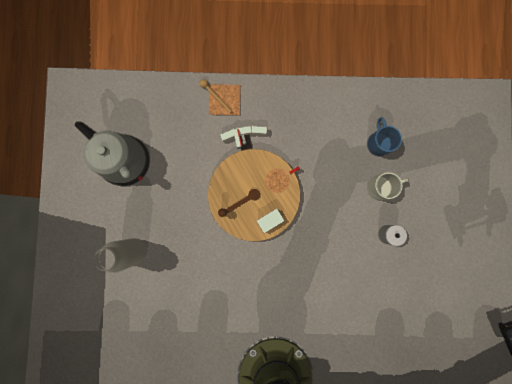

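View pics/wrist0.png

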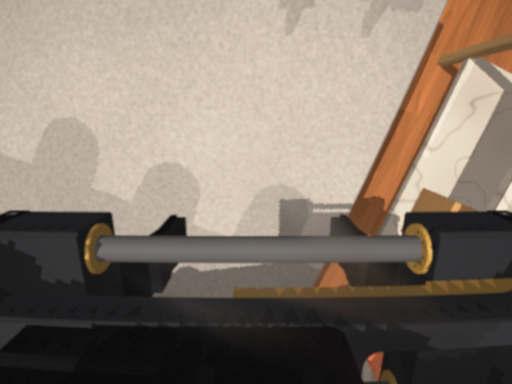

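The top view shows the tray at about (255,195), the tin at (397,236), the post ball at (222,213), the red pointer at (298,168) and the index block at (243,134). The mugs are at (388,186) and (385,140).

```bash
cat > h.py <<'E'
import numpy as np,cv2
from bench import monitor,get_image
def ray(d,uv,z):
    p=cv2.undistortPoints(np.array([[uv]],float),d["mtx"],np.array(d["D"]))[0,0]
    V=d["view"];R=V[:3,:3];c=-R.T@V[:3,3]
    w=R.T@np.array([p[0],-p[1],-1.]); return c+w*(z-c[2])/w[2]
def proj(d,P):
    V=d["view"];q=V[:3,:3]@np.array(P)+V[:3,3]
    return cv2.projectPoints(np.array([[q[0],-q[1],-q[2]]]),np.zeros(3),np.zeros(3),d["mtx"],np.array(d["D"]))[0][0,0]
def comps(m,mn=10):
    n,l,s,c=cv2.connectedComponentsWithStats(m.astype(np.uint8))
    return [(c[i],s[i]) for i in range(1,n) if s[i,4]>=mn],l
E
python3 - <<'E'
from h import *
d=get_image("top");im=d["img"];hsv=cv2.cvtColor(im,cv2.COLOR_RGB2HSV)
H,S,V=[hsv[:,:,i].astype(int) for i in range(3)]
def rep(n,m,z,mn=8):
    for c,s in comps(m,mn)[0]: print(n,c.round(1),s,ray(d,c,z)[:2].round(4))
roi=np.zeros(H.shape,bool);roi[115:260,190:430]=1
rep("red",roi&((H<5)|(H>174))&(S>170)&(V>90),.03,5)
tray=roi&(H>8)&(H<25)&(S>90)&(V>90)
cs,l=comps(tray,2000)
for c,s in cs:
    pts=np.column_stack(np.nonzero((l==l[int(s[1]+s[3]//2),:].max()))[::-1])
    cnt=cv2.convexHull(pts.astype(np.int32)); e=cv2.fitEllipse(cnt); print("tray",e,ray(d,e[0],.034).round(4))
rep("dark",roi&(V<75)&(S>90),.09,8)
rep("cork",roi&(H<13)&(S>110)&(V>140),.034,30)
rep("white",roi&(V>200)&(S<60),.036,15)
big=cv2.resize(im[110:260,190:320],None,fx=5,fy=5,interpolation=cv2.INTER_CUBIC)[:,:,::-1]
cv2.imwrite("pics/topcrop.png",cv2.resize(big,None,fx=.8,fy=.8))
big=cv2.resize(im[120:260,350:420],None,fx=4,fy=4,interpolation=cv2.INTER_CUBIC)[:,:,::-1]
cv2.imwrite("pics/tincrop.png",big)
E
```

```text
red [240.6 142. ] [240 139   2   7   7] [0.717  0.1216]
red [294.3 169.7] [290 167   9   6  24] [ 0.633  -0.0497]
tray ((253.695068359375, 194.680419921875), (92.26748657226562, 92.46830749511719), 148.3167724609375) [0.5511 0.0765 0.034 ]
dark [396.1 137.6] [393 129   7  19  58] [ 0.7297 -0.3487]
dark [371.7 141.7] [368 133   9  16  49] [ 0.7156 -0.2756]
dark [223.9 211.7] [219 209  11   7  36] [0.4953 0.1635]
cork [293.5 170.1] [289 167  10   7  32] [ 0.6312 -0.0466]
white [244.8 129.4] [239 127  12   6  52] [0.7564 0.1092]
white [258.5 129.1] [252 127  14   6  70] [0.7583 0.066 ]
white [231.3 135.6] [221 130  19  16 122] [0.7355 0.1512]
white [269.9 220.3] [258 209  25  23 307] [0.4726 0.0244]
```

View pics/topcrop.png

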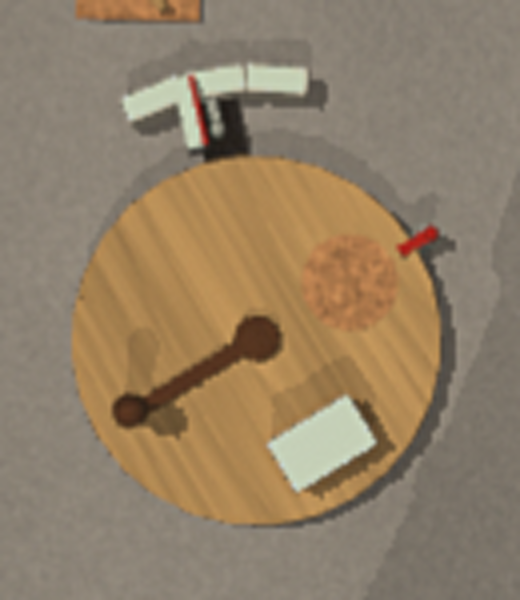

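View pics/tincrop.png

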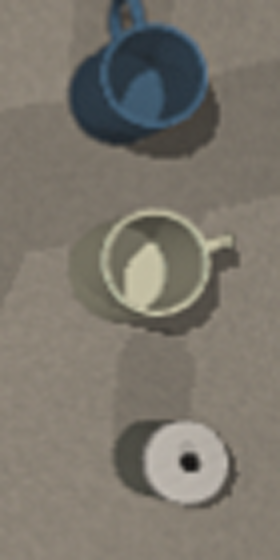

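Run:
```python
from h import *
d=get_image("top")
C=ray(d,(253.7,194.7),.034)
def f(n,x,y,ox,oy,z):
    p=ray(d,((x)/4-.375+ox,(y)/4-.375+oy),z); v=p-C
    print(n,p.round(4),"r",np.hypot(v[0],v[1]).round(4),"ang",np.degrees(np.arctan2(v[1],v[0])).round(2))
f("ball",130,410,190,110,.09);f("cork",351,283,190,110,.034);f("nose",434,235,190,110,.03);f("hub",257,338,190,110,.044)
f("stop",199,112,190,110,.046)
for p in [(122,98),(131,122),(308,67),(308,94)]: f("blk",*p,190,110,.036)
f("tea",322,444,190,110,.074)
f("tinlid",187,461,350,120,.084);f("knob",190,462,350,120,.094)
f("mugw",157,262,350,120,.092);f("mugb",154,75,350,120,.092);f("whandle",228,240,350,120,.05)
s=get_image("scene");im=s["img"]
cv2.imwrite("pics/sc.png",cv2.resize(im[110:270,80:310],None,fx=3.4,fy=3.4,interpolation=cv2.INTER_CUBIC)[:,:,::-1])
```

```text
ball [0.4939 0.1688 0.09  ] r 0.1086 ang 121.73
cork [0.5976 0.0034 0.034 ] r 0.0866 ang -57.5
nose [ 0.6374 -0.0615  0.03  ] r 0.1628 ang -57.95
hub [0.5522 0.0759 0.044 ] r 0.0013 ang -22.38
stop [0.7277 0.1251 0.046 ] r 0.1832 ang 15.42
blk [0.7393 0.1862 0.036 ] r 0.2179 ang 30.26
blk [0.7204 0.1787 0.036 ] r 0.1978 ang 31.11
blk [0.7678 0.0405 0.036 ] r 0.2197 ang -9.41
blk [0.7462 0.0401 0.036 ] r 0.1985 ang -10.55
tea [0.4718 0.0254 0.074 ] r 0.0943 ang -147.22
tinlid [ 0.4383 -0.3497  0.084 ] r 0.4408 ang -104.82
knob [ 0.4379 -0.3483  0.094 ] r 0.4396 ang -104.92
mugw [ 0.5853 -0.3259  0.092 ] r 0.4038 ang -85.13
mugb [ 0.7265 -0.3241  0.092 ] r 0.4373 ang -66.35
whandle [ 0.6074 -0.3947  0.05  ] r 0.4745 ang -83.18
```

View pics/sc.png

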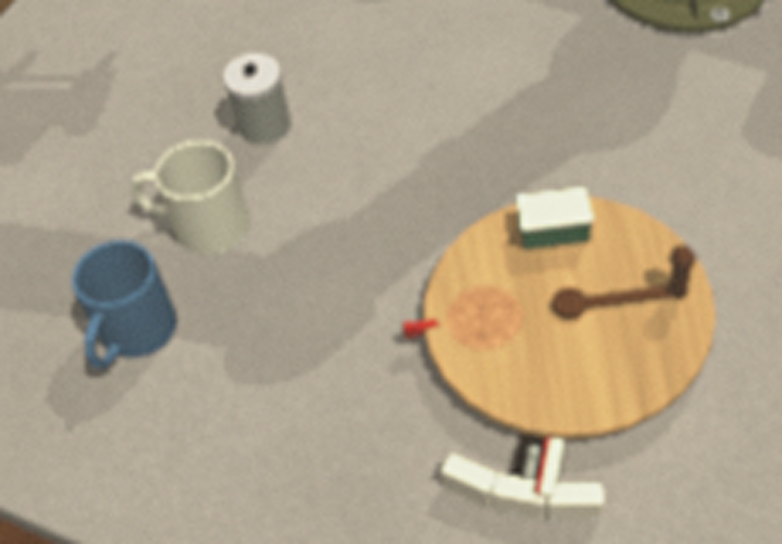

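```bash
cat >> h.py <<'E'
from scipy.spatial.transform import Rotation as Rn
def tcp():
    s=monitor.get_state();return np.array(s["position"]),Rn.from_rotvec(s["tool_rot"]).as_matrix(),s
def go(target,yaw=None,last=None):
    """remaining move in tool axes: mm shift, and rotvec, target = TCP pos; yaw = direction (deg) of tool y"""
    p,R,s=tcp()
    print("tcp",p.round(4),"yaxis deg",np.degrees(np.arctan2(R[1,1],R[0,1])).round(1),"xaxis",R[:,0].round(3),"t",s["time"],"F",np.round(s["ft_force"],1),"g",round(s["grip_width"]*87,1))
    print("shift mm (tool)",(R.T@(np.array(target)-p)*1000).round(1))
    if yaw is not None:
        best=None
        for k in(0,180):
            a=np.radians(yaw+k);y=np.array([np.cos(a),np.sin(a),0]);x=np.array([0,0,-1.]);Rt=np.column_stack([x,y,np.cross(x,y)])
            rv=Rn.from_matrix(R.T@Rt).as_rotvec()
            if best is None or np.linalg.norm(rv)<np.linalg.norm(best):best=rv
        print("turn",best.round(3), "joints",s["joint_positions"].round(2))
E
python3 - <<'E'
from h import *
p,R,s=tcp();print(R.round(3))
go([.438,-.349,.33],90)
# scene tin lid
d=get_image("scene")
q=ray(d,(252/3.4-.35+80,77/3.4-.35+110),.084);print("tin scene",q.round(4))
q=ray(d,(251/3.4-.35+80,69/3.4-.35+110),.094);print("knob scene",q.round(4))
print("cork",ray(d,(486/3.4-.35+80,317/3.4-.35+110),.034).round(4))
print("ball",ray(d,(682/3.4-.35+80,256/3.4-.35+110),.09).round(4))
E
```

```text
[[-0.     0.36  -0.933]
 [ 0.001 -0.933 -0.36 ]
 [-1.    -0.001  0.   ]]
tcp [ 0.2343 -0.6063  0.4044] yaxis deg -68.9 xaxis [-0.     0.001 -1.   ] t 0.3 F [-0.3 -0.   0.1] g 86.6
shift mm (tool) [  74.5 -166.5 -282.8]
turn [0.369 0.    0.001] joints [ 1.22  0.32 -0.07  1.45  0.02  1.37 -0.06]
tin scene [ 0.4416 -0.3448  0.084 ]
knob scene [ 0.4394 -0.3451  0.094 ]
cork [0.5967 0.0063 0.034 ]
ball [0.4911 0.1685 0.09  ]
```

```bash
python3 -m creep '[[0,-25,-40,0,0,0,87],[10,-25,-45,0,0,0,87],[10,-25,-45,0,0,0,87],[10,-25,-45,0,0,0,87],[10,-25,-45,0,0,0,87]]' 20; python3 -m creep '[[10,-25,-45,0,0,0,87],[4,-19,-20,0,0,0,87],[0,0,0,0,0,0,87],[0,0,0,0,0,0,87]]'
python3 - <<'E'
from h import *
go([.4395,-.347,.214],-69)
d=get_image("wrist");cv2.imwrite("pics/w1.png",d["img"][:,:,::-1]);print(d["view"].round(3).tolist())
for z in(.084,.094):print(proj(d,[.4395,-.347,z]),z)
E
```

```text
time: 0.85
position: [0.3892, -0.416, 0.3665]
tool_rot: [2.02, 0.376, -2.02]
ft_force: [1.0, -0.1, -0.1]
grip_width: 0.997
time: 1.25
position: [0.4317, -0.3549, 0.3532]
tool_rot: [2.019, 0.377, -2.019]
ft_force: [-0.5, -0.8, 0.5]
grip_width: 1.003
tcp [ 0.4317 -0.3549  0.3532] yaxis deg -68.8 xaxis [-0.    -0.001 -1.   ] t 1.25 F [-0.5 -0.8  0.5] g 87.3
shift mm (tool) [139.2  -4.6 -10.2]
turn [ 0.004  0.001 -0.001] joints [ 0.88  0.17 -0.27  1.74  0.05  1.23 -0.6 ]
[[0.361, -0.932, 0.0, -0.486], [0.904, 0.35, -0.245, -0.248], [0.229, 0.089, 0.969, -0.406], [0.0, 0.0, 0.0, 1.0]]
[253.34439586 182.845258  ] 0.084
[253.16539131 185.41912978] 0.094
```

View pics/w1.png

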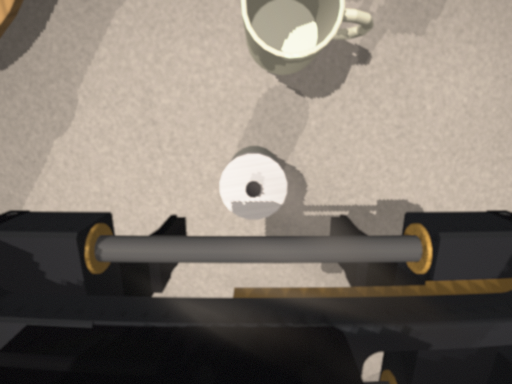

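The wrist view has the tin's knob at (253,188), within about 2 px of my prediction. I'll align and go down.

```bash
python3 -m creep '[[20,-4.6,-9,0,0,0,87],[30,0,0,0,0,0,87],[35,0,0,0,0,0,87],[35,0,0,0,0,0,87],[19,0,0,0,0,0,87]]'; python3 -m creep '[[0,0,0,0,0,0,87],[0,0,0,0,0,0,87]]';python3 - <<'E'
from h import *
go([.4384,-.3475,.214],-69)
E
```

```text
time: 1.8
position: [0.436, -0.3492, 0.2113]
tool_rot: [2.02, 0.375, -2.026]
ft_force: [-0.7, 0.1, -1.0]
grip_width: 1.001
time: 2.0
position: [0.4378, -0.3491, 0.2146]
tool_rot: [2.021, 0.374, -2.021]
ft_force: [-0.7, 0.3, 0.1]
grip_width: 1.0
tcp [ 0.4378 -0.3491  0.2146] yaxis deg -69.0 xaxis [ 0.    -0.001 -1.   ] t 2.0 F [-0.7  0.3  0.1] g 87.0
shift mm (tool) [ 0.6 -1.3 -1.2]
turn [-0.     0.    -0.001] joints [ 0.86  0.32 -0.27  1.87  0.1   0.96 -0.66]
```

```bash
python3 -m creep '[[0,-1.3,-1.2,0,0,0,70],[0,0,0,0,0,0,50],[0,0,0,0,0,0,50],[0,0,0,0,0,0,50],[0,0,0,0,0,0,50]]' 20; python3 -m creep '[[0,0,0,0,0,0,50],[0,0,0,0,0,0,50],[0,0,0,0,0,0,50]]'; python3 -m creep '[[-10,0,0,0,0,0,50],[-25,0,0,0,0,0,50],[-25,0,0,0,0,0,50],[-20,0,0,0,0,0,50],[0,0,0,0,0,0,50]]'
python3 - <<'E'
from h import *
go([.5965,.005,.29],-69)
d=get_image("wrist");cv2.imwrite("pics/w2.png",d["img"][:,:,::-1])
E
```

```text
time: 2.5
position: [0.4392, -0.3462, 0.2148]
tool_rot: [2.02, 0.375, -2.019]
ft_force: [-0.1, -1.9, 2.1]
grip_width: 0.704
time: 2.8
position: [0.4392, -0.3463, 0.2147]
tool_rot: [2.02, 0.375, -2.019]
ft_force: [-0.1, -1.0, 4.7]
grip_width: 0.7
time: 3.3
position: [0.4396, -0.3462, 0.2966]
tool_rot: [2.022, 0.373, -2.016]
ft_force: [1.5, -0.2, -1.7]
grip_width: 0.703
tcp [ 0.4396 -0.3462  0.2966] yaxis deg -68.9 xaxis [ 0.003 -0.003 -1.   ] t 3.3 F [ 1.5 -0.2 -1.7] g 61.1
shift mm (tool) [   6.2 -271.  -272.9]
turn [ 0.002 -0.002 -0.004] joints [ 0.87  0.22 -0.28  1.81  0.07  1.12 -0.64]
```

View pics/w2.png

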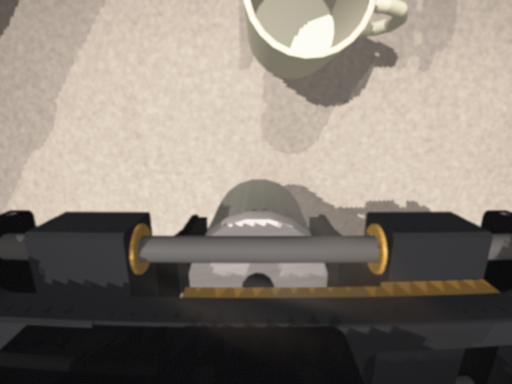

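```bash
python3 -m creep '[[0,-10,-10,0,0,0,50],[0,-20,-20,0,0,0,50],[0,-27,-27,0,0,0,50],[0,-30,-30,0,0,0,50],[0,-30,-30,0,0,0,50]]'; python3 -m creep '[[0,-30,-30,0,0,0,50],[0,-30,-30,0,0,0,50],[0,-30,-30,0,0,0,50],[0,-25,-25,0,0,0,50],[0,-20,-20,0,0,0,50]]';python3 -m creep '[[0,-11,-11,0,0,0,50],[0,-5,-5,0,0,0,50],[0,-3,-4,0,0,0,50],[0,0,0,0,0,0,50],[0,0,0,0,0,0,50]]'
python3 - <<'E'
from h import *
go([.5965,.005,.249],-69)
d=get_image("wrist");cv2.imwrite("pics/w3.png",d["img"][:,:,::-1])
d=get_image("top");cv2.imwrite("pics/t3.png",d["img"][:,:,::-1])
E
```

```text
time: 3.85
position: [0.5057, -0.1919, 0.2921]
tool_rot: [2.018, 0.38, -2.024]
ft_force: [1.8, -0.1, -2.0]
grip_width: 0.707
time: 4.35
position: [0.5827, -0.0158, 0.2921]
tool_rot: [2.016, 0.383, -2.022]
ft_force: [0.1, -0.3, -1.3]
grip_width: 0.706
time: 4.85
position: [0.5947, 0.0033, 0.2938]
tool_rot: [2.02, 0.374, -2.022]
ft_force: [0.2, -0.2, -2.7]
grip_width: 0.704
tcp [0.5947 0.0033 0.2938] yaxis deg -69.0 xaxis [-0.001 -0.001 -1.   ] t 4.85 F [ 0.2 -0.2 -2.7] g 61.2
shift mm (tool) [44.8 -1.  -2.3]
turn [ 0.     0.001 -0.001] joints [ 0.37  0.32 -0.5   1.71  0.17  1.15 -1.38]
```

View pics/w3.png

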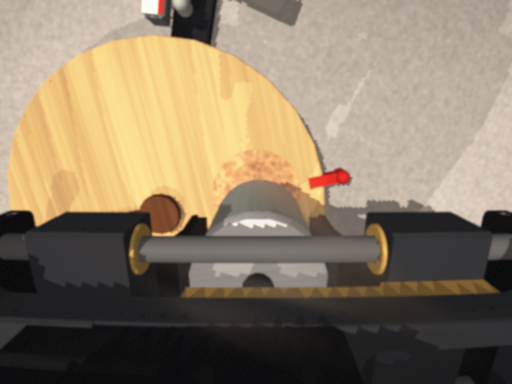

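View pics/t3.png

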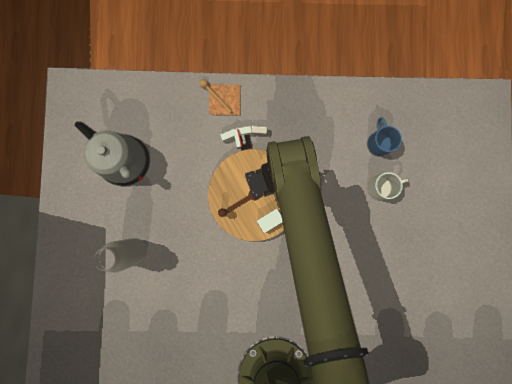

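Run:
```python
from h import *
d=get_image("wrist");im=d["img"];hsv=cv2.cvtColor(im,cv2.COLOR_RGB2HSV)
n=ray(d,(343,177),.03);h=ray(d,(159,214),.044);print("nose",n,"hub",h,np.linalg.norm((n-h)[:2]))
for f,nm in((.085/.16,"pad"),):print(h+(n-h)*f)
C=np.array([.5516,.0763]); 
for a in(-57.8,):print("pred nose",C+.16*np.array([np.cos(np.radians(a)),np.sin(np.radians(a))]),"pad",C+.085*np.array([np.cos(np.radians(a)),np.sin(np.radians(a))]))
for P in [[.5967,.0045,.034]]:
    a=np.linspace(0,2*np.pi,60)
    v=im[:,:,::-1].copy()
    for t in a:
        u=proj(d,[P[0]+.038*np.cos(t),P[1]+.038*np.sin(t),.034]);cv2.circle(v,tuple(int(round(x)) for x in u),1,(255,0,0),-1)
cv2.imwrite("pics/w4.png",v[120:300,130:390].repeat(3,0).repeat(3,1))
```

```text
nose [ 0.63654894 -0.05929909  0.03      ] hub [0.55276034 0.07776904 0.044     ] 0.1606493158280958
[0.59727303 0.0049516  0.0365625 ]
pred nose [ 0.6368602  -0.05909091] pad [0.59689448 0.00437358]
```

View pics/w4.png

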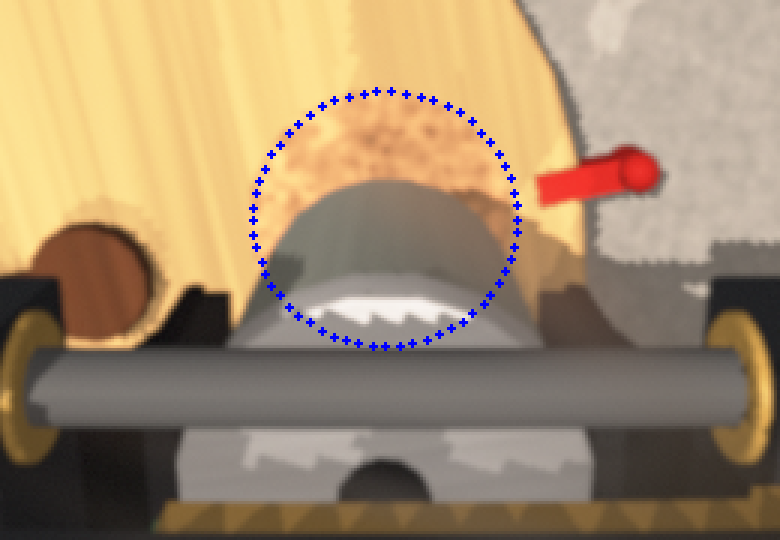

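Cork outline prediction matches the picture; lower and release.

```bash
python3 -m creep '[[10,-0.3,-2.5,0,0,0,50],[15,0,0,0,0,0,50],[12,0,0,0,0,0,50],[4,0,0,0,0,0,50],[0,0,0,0,0,0,50]]'
python3 - <<'E'
from h import *
go([.597,.0045,.249],-69)
E
```

```text
time: 5.5
position: [0.5966, 0.0061, 0.2515]
tool_rot: [2.018, 0.378, -2.023]
ft_force: [-0.2, 0.1, -1.3]
grip_width: 0.704
tcp [0.5966 0.0061 0.2515] yaxis deg -68.9 xaxis [-0.003  0.    -1.   ] t 5.5 F [-0.2  0.1 -1.3] g 61.2
shift mm (tool) [2.5 1.6 0.2]
turn [0.002 0.002 0.001] joints [ 0.36  0.37 -0.49  1.75  0.2   1.08 -1.4 ]
```

```bash
python3 -m creep '[[1,1.5,0,0,0,0,50],[1,0,0,0,0,0,50],[0,0,0,0,0,0,50]]'
python3 - <<'E'
from h import *
go([.597,.0045,.249],-69)
E
```

```text
time: 5.8
position: [0.5979, 0.0046, 0.2514]
tool_rot: [2.021, 0.376, -2.019]
ft_force: [-0.6, -0.8, -2.6]
grip_width: 0.706
tcp [0.5979 0.0046 0.2514] yaxis deg -68.9 xaxis [ 0.001 -0.    -1.   ] t 5.8 F [-0.6 -0.8 -2.6] g 61.4
shift mm (tool) [ 2.4 -0.3  0.9]
turn [ 0.002 -0.001 -0.   ] joints [ 0.36  0.37 -0.49  1.74  0.2   1.07 -1.4 ]
```

```bash
python3 -m creep '[[1,0,0.5,0,0,0,50],[1,0,0,0,0,0,50],[0,0,0,0,0,0,50]]'; python3 -m creep '[[0.5,0,0,0,0,0,50],[0,0,0,0,0,0,50]]'
```

```text
time: 6.1
position: [0.5972, 0.0045, 0.249]
tool_rot: [2.02, 0.377, -2.02]
ft_force: [0.2, -0.7, -1.9]
grip_width: 0.701
time: 6.3
position: [0.5974, 0.0045, 0.2488]
tool_rot: [2.02, 0.377, -2.02]
ft_force: [0.7, 0.3, -1.1]
grip_width: 0.704
```

```bash
python3 -m creep '[[0.7,0,0,0,0,0,50],[0,0,0,0,0,0,50]]'; python3 -m creep '[[0,0,0,0,0,0,50]]'
```

```text
time: 6.5
position: [0.5975, 0.0046, 0.2488]
tool_rot: [2.021, 0.376, -2.019]
ft_force: [-1.7, -1.7, 3.8]
grip_width: 0.701
time: 6.6
position: [0.5975, 0.0046, 0.2488]
tool_rot: [2.021, 0.376, -2.019]
ft_force: [-1.7, 0.2, 7.1]
grip_width: 0.704
```

```bash
python3 -m creep '[[0,0,0,0,0,0,65],[0,0,0,0,0,0,70],[0,0,0,0,0,0,80],[0,0,0,0,0,0,87],[0,0,0,0,0,0,87]]'; python3 -m creep '[[0,0,0,0,0,0,87],[0,0,0,0,0,0,87],[0,0,0,0,0,0,87]]'
python3 - <<'E'
from h import *
go([.597,.0045,.35],-69)
d=get_image("wrist");cv2.imwrite("pics/w5.png",d["img"][:,:,::-1])
E
```

```text
time: 7.1
position: [0.5972, 0.0045, 0.2476]
tool_rot: [2.02, 0.377, -2.02]
ft_force: [0.2, 0.5, 0.9]
grip_width: 0.965
time: 7.4
position: [0.5972, 0.0045, 0.2478]
tool_rot: [2.02, 0.377, -2.02]
ft_force: [-0.9, 0.1, 0.3]
grip_width: 1.0
tcp [0.5972 0.0045 0.2478] yaxis deg -68.9 xaxis [-0. -0. -1.] t 7.4 F [-0.9  0.1  0.3] g 87.0
shift mm (tool) [-1.022e+02 -1.000e-01  2.000e-01]
turn [ 0.002  0.    -0.   ] joints [ 0.36  0.38 -0.49  1.75  0.2   1.07 -1.4 ]
```

View pics/w5.png

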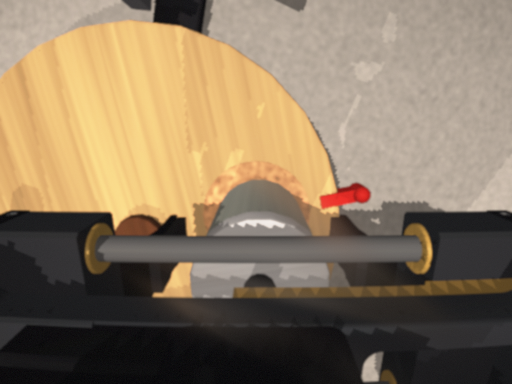

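Fingers are clear on both sides of the tin. Lifting straight up, then moving to a spot beyond the post.

```bash
python3 -m creep '[[-10,0,0,0,0,0,87],[-20,0,0,0,0,0,87],[-30,0,0,0,0,0,87],[-30,0,0,0,0,0,87],[-25,0,0,0,0,0,87]]'; python3 -m creep '[[-10,0,0,0,0,0,87],[0,0,0,0,0,0,40],[0,0,0,0,0,0,0]]'
python3 - <<'E'
from h import *
d=get_image("wrist");cv2.imwrite("pics/w6.png",d["img"][:,:,::-1])
C=np.array([.5516,.0763]);a=np.radians(122.2);e=np.array([np.cos(a),np.sin(a)]);t=np.array([-e[1],e[0]])
P=C+.11*e;print("post",P)
T=P-t*.055
go([T[0],T[1],.37],122.2)
E
```

```text
time: 7.95
position: [0.5974, 0.0047, 0.3655]
tool_rot: [2.022, 0.376, -2.018]
ft_force: [-0.3, 0.6, -0.0]
grip_width: 1.0
time: 8.25
position: [0.5969, 0.0044, 0.3719]
tool_rot: [2.019, 0.377, -2.022]
ft_force: [-0.4, 0.3, -0.6]
grip_width: 0.892
post [0.49298361 0.16938125]
tcp [0.5968 0.0044 0.3713] yaxis deg -68.9 xaxis [-0.003 -0.    -1.   ] t 8.3 F [ 0.5 -1.   0.4] g 74.1
shift mm (tool) [   1.4 -201.9  -16.7]
turn [-0.193  0.002  0.001] joints [ 0.38  0.27 -0.51  1.62  0.14  1.29 -1.36]
```

View pics/w6.png

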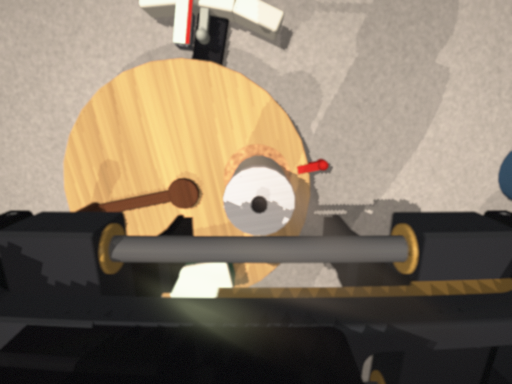

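```bash
python3 -m creep '[[0,-20,-2,-0.04,0,0,0],[0,-40,-3,-0.05,0,0,0],[0,-45,-10,-0.05,0,0,0],[0,-45,-15,-0.05,0,0,0],[0,-35,-20,0,0,0,0]]'; python3 -m creep '[[0,-10,-5,0,0,0,0],[0,0,0,0,0,0,0],[0,0,0,0,0,0,0]]'
python3 - <<'E'
from h import *
d=get_image("wrist");cv2.imwrite("pics/w7.png",d["img"][:,:,::-1])
d=get_image("top");cv2.imwrite("pics/t7.png",cv2.resize(d["img"][100:280,180:340],None,fx=4,fy=3.3)[:,:,::-1])
go([.540,.199,.232],122.2)
E
```

```text
time: 8.8
position: [0.5548, 0.1976, 0.3721]
tool_rot: [1.9, 0.553, -1.903]
ft_force: [0.7, 0.2, -0.5]
grip_width: 0.397
time: 9.1
position: [0.5562, 0.2039, 0.372]
tool_rot: [1.903, 0.546, -1.906]
ft_force: [0.0, -0.5, 0.2]
grip_width: 0.126
tcp [0.5568 0.2025 0.3723] yaxis deg -58.1 xaxis [-0.001 -0.001 -1.   ] t 9.2 F [ 0.1 -0.2  0.2] g 4.4
shift mm (tool) [140.3  -6.   15.9]
turn [-0.006  0.001 -0.001] joints [ 0.15  0.28 -0.65  1.63  0.17  1.3  -1.54]
```

View pics/w7.png

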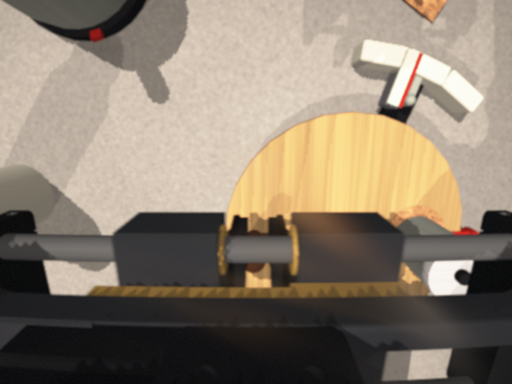

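View pics/t7.png

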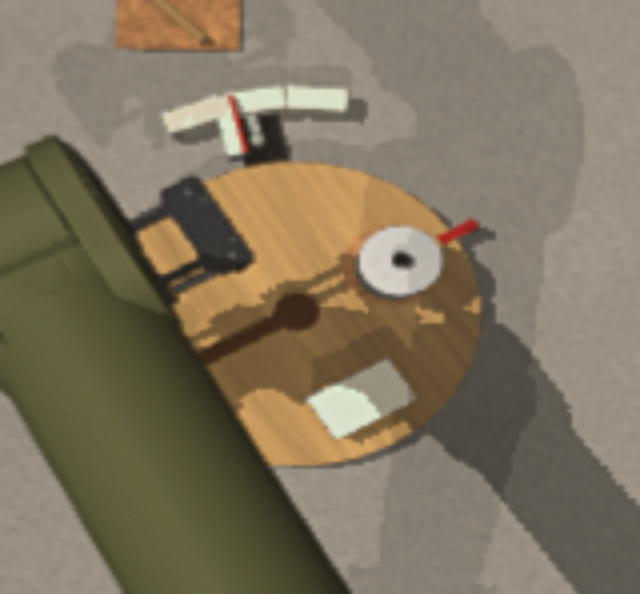

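```bash
python3 - <<'E'
from h import *
d=get_image("top");print("flask",ray(d,(107,258),.245))
E
python3 -m creep '[[15,-6,16,0,0,0,0],[30,0,0,0,0,0,0],[40,0,0,0,0,0,0],[30,0,0,0,0,0,0],[15,0,0,0,0,0,0]]'; python3 -m creep '[[7,0,0,0,0,0,0],[0,0,0,0,0,0,0],[0,0,0,0,0,0,0]]'
python3 - <<'E'
from h import *
d=get_image("wrist");cv2.imwrite("pics/w8.png",d["img"][:,:,::-1])
go([.4930+.025*.846,.1694+.025*.533,.234],122.2)
E
```

```text
flask [0.37023069 0.44324134 0.245     ]
time: 9.75
position: [0.539, 0.199, 0.2399]
tool_rot: [1.902, 0.544, -1.911]
ft_force: [-0.4, -0.2, -0.4]
grip_width: 0.004
time: 10.05
position: [0.5403, 0.2013, 0.2373]
tool_rot: [1.908, 0.546, -1.903]
ft_force: [0.1, -0.2, 0.2]
grip_width: 0.006
tcp [0.5403 0.2014 0.2375] yaxis deg -58.0 xaxis [ 0.003  0.001 -1.   ] t 10.1 F [-0.8 -0.7 -1. ] g 0.4
shift mm (tool) [ 3.4  2.  32.1]
turn [-0.003 -0.003 -0.001] joints [ 0.13  0.37 -0.62  1.8   0.25  1.04 -1.61]
```

View pics/w8.png

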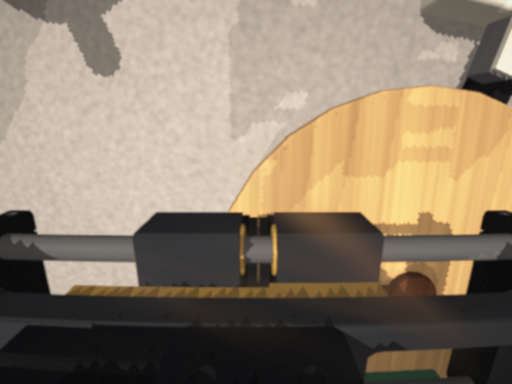

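```bash
python3 -m creep '[[1,0.5,7,0,0,0,0],[1,0.5,7,0,0,0,0],[1,0.5,5,0,0,0,0],[0,0.5,3,0,0,0,0],[0,0,0,0,0,0,0]]'; python3 -m creep '[[0,0,2,0,0,0,0],[0,0,2,0,0,0,0],[0,0,2,0,0,0,0]]'; python3 -m creep '[[0,0,2,0,0,0,0],[0,0,2,0,0,0,0],[0,0,0,0,0,0,0]]';python3 - <<'E'
from h import *
go([.4930+.025*.846,.1694+.025*.533,.234],122.2)
E
```

```text
time: 10.6
position: [0.5216, 0.1873, 0.2329]
tool_rot: [1.905, 0.546, -1.905]
ft_force: [-0.2, 0.6, 0.1]
grip_width: 0.005
time: 10.9
position: [0.5168, 0.1846, 0.2328]
tool_rot: [1.905, 0.547, -1.905]
ft_force: [0.5, -0.0, -0.2]
grip_width: 0.007
time: 11.2
position: [0.5133, 0.1824, 0.2328]
tool_rot: [1.905, 0.546, -1.905]
ft_force: [-0.0, -0.3, 0.2]
grip_width: 0.005
tcp [0.5133 0.1824 0.2328] yaxis deg -58.0 xaxis [-0. -0. -1.] t 11.2 F [-0.  -0.3  0.2] g 0.5
shift mm (tool) [-1.2  0.2 -1. ]
turn [-0.003  0.    -0.   ] joints [ 0.17  0.32 -0.63  1.88  0.22  1.01 -1.57]
```

```bash
python3 -m creep '[[0,0,2,0,0,0,0],[0,0,2,0,0,0,0],[0,0,0,0,0,0,0]]'; python3 -m creep '[[0,0,2,0,0,0,0],[0,0,2,0,0,0,0],[0,0,0,0,0,0,0]]'
python3 - <<'E'
from h import *
go([.4930+.025*.846,.1694+.025*.533,.234],122.2)
d=get_image("top");cv2.imwrite("pics/t9.png",cv2.resize(d["img"][100:280,180:340],None,fx=4,fy=3.3)[:,:,::-1])
E
```

```text
time: 11.5
position: [0.5101, 0.1804, 0.233]
tool_rot: [1.906, 0.547, -1.905]
ft_force: [0.3, 0.7, -0.5]
grip_width: 0.005
time: 11.8
position: [0.5064, 0.1783, 0.2329]
tool_rot: [1.905, 0.547, -1.905]
ft_force: [0.3, 1.8, -0.9]
grip_width: 0.004
tcp [0.5064 0.1783 0.2329] yaxis deg -58.0 xaxis [-0. -0. -1.] t 11.8 F [ 0.3  1.8 -0.9] g 0.4
shift mm (tool) [-1.1  0.3 -8.9]
turn [-0.003  0.     0.   ] joints [ 0.18  0.3  -0.64  1.9   0.21  1.01 -1.57]
```

View pics/t9.png

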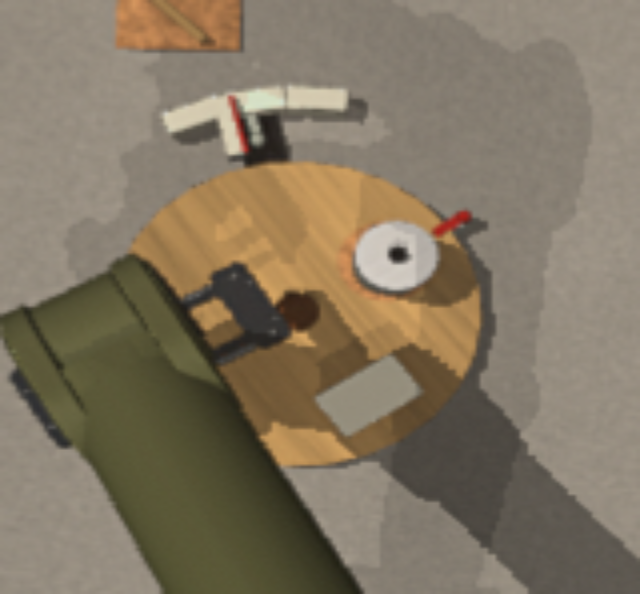

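```bash
python3 -m creep '[[0,-0.3,3,-0.05,0,0,0],[0,-0.8,4.4,-0.05,0,0,0],[0,-0.8,4.4,-0.05,0,0,0],[0,-0.8,4.4,-0.05,0,0,0],[0,-0.8,4.4,-0.04,0,0,0]]'
python3 - <<'E'
from h import *
go([.4930+.025*.846,.1694+.025*.533,.234],122.2)
p,R,s=tcp();v=p[:2]-[.5516,.0763];print(np.hypot(*v),np.degrees(np.arctan2(v[1],v[0])), "tool-frame rel axis",R.T@np.r_[v,0]*1000,"F tool",R.T@s["ft_force"])
E
```

```text
time: 12.35
position: [0.4881, 0.1686, 0.2329]
tool_rot: [1.75, 0.741, -1.75]
ft_force: [-0.3, 1.4, 1.3]
grip_width: 0.008
tcp [0.4881 0.1686 0.2329] yaxis deg -44.1 xaxis [ 0.     0.001 -1.   ] t 12.35 F [-0.3  1.4  1.3] g 0.7
shift mm (tool) [ -1.1   8.9 -28.2]
turn [ 0.239 -0.     0.   ] joints [ 0.23  0.26 -0.68  1.95  0.2   0.99 -1.31]
0.11203923011484695 124.49943549665613 tool-frame rel axis [ 4.90006393e-02 -1.09830145e+02 -2.21387866e+01] F tool [-1.26485491 -1.22282353 -0.79962131]
```

```bash
cat > st.py <<'E'
from h import *
p,R,s=tcp();v=p[:2]-[.5516,.0763]
print("t",s["time"],"yaw",np.degrees(np.arctan2(R[1,1],R[0,1])).round(2),"z",p[2].round(4),"rel",(R.T@np.r_[v,0]*1000).round(1),"F tool",(R.T@s["ft_force"]).round(1),"j7",s["joint_positions"].round(2))
E
python3 -m creep '[[0,-1,5.5,-0.05,0,0,0],[0,-1,5.5,-0.05,0,0,0],[0,-1,5.5,-0.05,0,0,0],[0,-1,5.5,-0.05,0,0,0],[0,-1,5.5,-0.05,0,0,0]]'>/dev/null; python3 st.py; python3 -m creep '[[0,-1,5.5,-0.05,0,0,0],[0,-1,5.5,-0.05,0,0,0],[0,-1,5.5,-0.05,0,0,0],[0,-1,5.5,-0.05,0,0,0],[0,-1,4.5,-0.04,0,0,0]]' >/dev/null; python3 st.py;  python3 - <<'E'
from h import *
d=get_image("top");cv2.imwrite("pics/t10.png",cv2.resize(d["img"][100:280,180:340],None,fx=4,fy=3.3)[:,:,::-1])
E
```

```text
t 12.85 yaw -29.78 z 0.2329 rel [  -0.  -109.8  -22.1] F tool [ 0.3  0.6 -2.5] j7 [ 0.31  0.21 -0.72  2.01  0.17  0.98 -1.02]
t 13.35 yaw -16.05 z 0.233 rel [  -0.  -110.1  -21.9] F tool [ 0.8  1.6 -1.4] j7 [ 0.38  0.16 -0.75  2.06  0.14  0.97 -0.72]
```

View pics/t10.png

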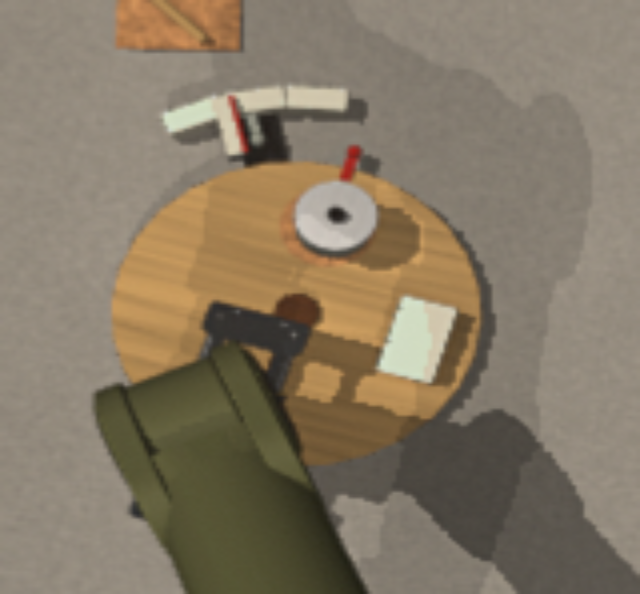

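```bash
python3 -m creep '[[0,-0.8,4.4,-0.04,0,0,0],[0,-0.8,4.4,-0.04,0,0,0],[0,-0.8,4.4,-0.04,0,0,0],[0,-0.8,4.4,-0.04,0,0,0],[0,-0.6,3.3,-0.03,0,0,0]]'>/dev/null; python3 st.py; python3 -m creep '[[0,-0.4,2.2,-0.02,0,0,0],[0,-0.4,2.2,-0.02,0,0,0],[0,-0.4,2.2,-0.02,0,0,0]]' >/dev/null; python3 st.py;  python3 - <<'E'
from h import *
d=get_image("top");cv2.imwrite("pics/t11.png",cv2.resize(d["img"][110:200,200:300],None,fx=7,fy=6)[:,:,::-1])
E
```

```text
t 13.9 yaw -5.23 z 0.2329 rel [  -0.  -110.1  -22.1] F tool [ 0.4  1.  -1.3] j7 [ 0.43  0.13 -0.76  2.08  0.11  0.96 -0.48]
t 14.2 yaw -1.76 z 0.2329 rel [  -0.  -110.   -22.2] F tool [ 0.   1.3 -2.3] j7 [ 0.45  0.13 -0.76  2.09  0.11  0.96 -0.4 ]
```

View pics/t11.png

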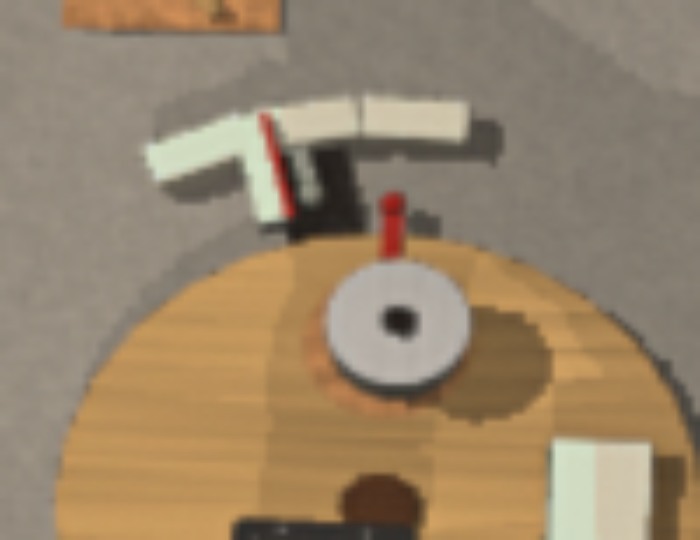

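```bash
python3 -m creep '[[0,-0.4,2.2,-0.02,0,0,0],[0,-0.4,2.2,-0.02,0,0,0],[0,-0.4,2.2,-0.02,0,0,0],[0,-0.4,2.2,-0.02,0,0,0]]' >/dev/null; python3 st.py; python3 -m creep '[[0,-0.2,1.1,-0.01,0,0,0],[0,-0.2,1.1,-0.01,0,0,0],[0,-0.2,1.1,-0.01,0,0,0]]' >/dev/null; python3 st.py;python3 -m creep '[[0,-0.2,1.1,-0.01,0,0,0],[0,-0.2,1.1,-0.01,0,0,0]]' >/dev/null; python3 st.py
```

```text
t 14.65 yaw 2.85 z 0.2329 rel [  -0. -110.  -22.] F tool [-0.7  2.3 -2.6] j7 [ 0.47  0.12 -0.76  2.1   0.1   0.96 -0.29]
t 14.95 yaw 4.52 z 0.2329 rel [  -0. -110.  -22.] F tool [-0.1  1.8 -2. ] j7 [ 0.48  0.11 -0.76  2.1   0.1   0.96 -0.26]
t 15.15 yaw 5.67 z 0.2329 rel [  -0. -110.  -22.] F tool [-0.5  1.1 -2.2] j7 [ 0.48  0.11 -0.76  2.1   0.09  0.96 -0.23]
```

```bash
for i in 1; do python3 -m creep '[[0,-0.2,1.1,-0.01,0,0,0],[0,-0.2,1.1,-0.01,0,0,0]]' >/dev/null; python3 st.py; done; python3 -m creep '[[0,-0.2,1.1,-0.01,0,0,0]]' >/dev/null; python3 st.py;  python3 - <<'E'
from h import *
d=get_image("top");cv2.imwrite("pics/t12.png",cv2.resize(d["img"][110:200,200:300],None,fx=7,fy=6)[:,:,::-1])
E
```

```text
t 15.35 yaw 6.81 z 0.2328 rel [  -0.  -109.9  -22. ] F tool [ 0.   1.5 -2.2] j7 [ 0.49  0.11 -0.76  2.1   0.09  0.96 -0.2 ]
t 15.45 yaw 7.38 z 0.2328 rel [   0.  -109.9  -22. ] F tool [ 0.5  1.5 -1.4] j7 [ 0.49  0.11 -0.76  2.1   0.09  0.96 -0.19]
```

View pics/t12.png

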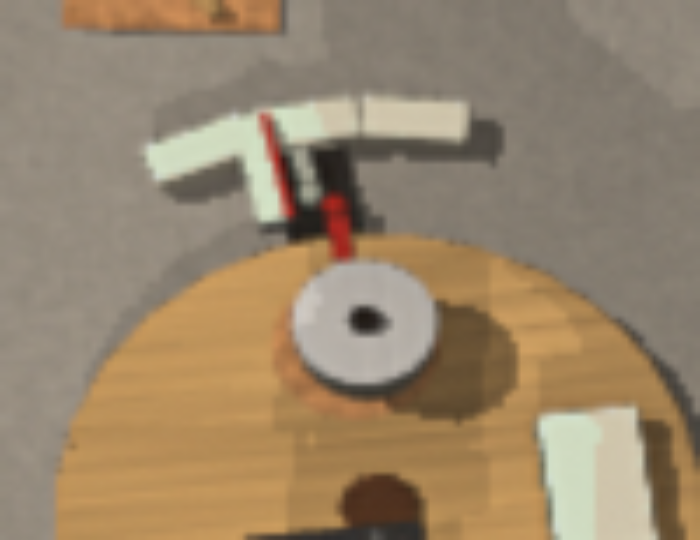

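Nose at about (335,205) is close to the roller at (308,185). From here I step slowly and read the force after each one.

```bash
python3 -m creep '[[0,-0.2,1.1,-0.01,0,0,0]]' >/dev/null; python3 st.py;  python3 -m creep '[[0,-0.2,1.1,-0.01,0,0,0]]' >/dev/null; python3 st.py; python3 -m creep '[[0,-0.2,1.1,-0.01,0,0,0]]' >/dev/null; python3 st.py
```

```text
t 15.6 yaw 7.94 z 0.2329 rel [   0.  -109.9  -22.1] F tool [-1.   1.9 -3.9] j7 [ 0.49  0.11 -0.76  2.1   0.09  0.96 -0.18]
t 15.7 yaw 8.54 z 0.2329 rel [  -0.  -109.8  -22.8] F tool [-0.2  2.2 -5.7] j7 [ 0.5   0.11 -0.76  2.1   0.09  0.96 -0.17]
t 15.8 yaw 9.15 z 0.2329 rel [  -0.  -109.7  -23.6] F tool [-0.2  1.6 -8.3] j7 [ 0.5   0.11 -0.76  2.11  0.09  0.96 -0.15]
```

```bash
python3 -m creep '[[0,-0.2,1.1,-0.01,0,0,0]]' >/dev/null; python3 st.py;  python3 -m creep '[[0,-0.2,1.1,-0.01,0,0,0]]' >/dev/null; python3 st.py
```

```text
t 15.9 yaw 9.75 z 0.2329 rel [  -0.  -109.6  -24.4] F tool [ -0.3   2.5 -11. ] j7 [ 0.5   0.11 -0.76  2.11  0.09  0.96 -0.14]
t 16.0 yaw 10.35 z 0.2329 rel [  -0.  -109.6  -24.8] F tool [ 1.   2.  -9.8] j7 [ 0.5   0.11 -0.76  2.11  0.09  0.96 -0.13]
```

```bash
python3 -m creep '[[0,0,0.6,-0.005,0,0,0]]' >/dev/null; python3 st.py;  python3 -m creep '[[0,0,0.6,-0.005,0,0,0]]' >/dev/null; python3 st.py
```

```text
t 16.1 yaw 10.63 z 0.2329 rel [   0.  -109.5  -24.5] F tool [-0.4  1.9 -8.7] j7 [ 0.5   0.11 -0.76  2.11  0.09  0.96 -0.12]
t 16.2 yaw 10.9 z 0.2329 rel [ 1.000e-01 -1.095e+02 -2.420e+01] F tool [-1.7  1.6 -7.9] j7 [ 0.51  0.11 -0.76  2.11  0.09  0.96 -0.12]
```

```bash
python3 -m creep '[[0,0,0.6,-0.005,0,0,0]]' >/dev/null; python3 st.py;  python3 -m creep '[[0,0,0.6,-0.005,0,0,0]]' >/dev/null; python3 st.py
```

```text
t 16.3 yaw 11.18 z 0.2329 rel [ 1.000e-01 -1.095e+02 -2.380e+01] F tool [-0.6  0.8 -7.2] j7 [ 0.51  0.11 -0.76  2.11  0.09  0.96 -0.11]
t 16.4 yaw 11.45 z 0.2328 rel [ 1.000e-01 -1.095e+02 -2.310e+01] F tool [-1.4  1.1 -3.1] j7 [ 0.51  0.11 -0.76  2.11  0.09  0.96 -0.1 ]
```

```bash
python3 -m creep '[[0,0,0,0,0,0,0]]' >/dev/null; python3 st.py;  python3 - <<'E'
from h import *
d=get_image("top");cv2.imwrite("pics/t13.png",cv2.resize(d["img"][110:200,200:300],None,fx=7,fy=6)[:,:,::-1])
E
python3 st.py
```

```text
t 16.5 yaw 11.4 z 0.2328 rel [ 1.000e-01 -1.096e+02 -2.210e+01] F tool [-1.2  0.4 -2. ] j7 [ 0.51  0.11 -0.76  2.11  0.09  0.96 -0.1 ]
t 16.55 yaw 11.37 z 0.2327 rel [ 1.000e-01 -1.097e+02 -2.170e+01] F tool [-1.8  0.6 -1.5] j7 [ 0.51  0.11 -0.76  2.11  0.09  0.96 -0.1 ]
```

View pics/t13.png

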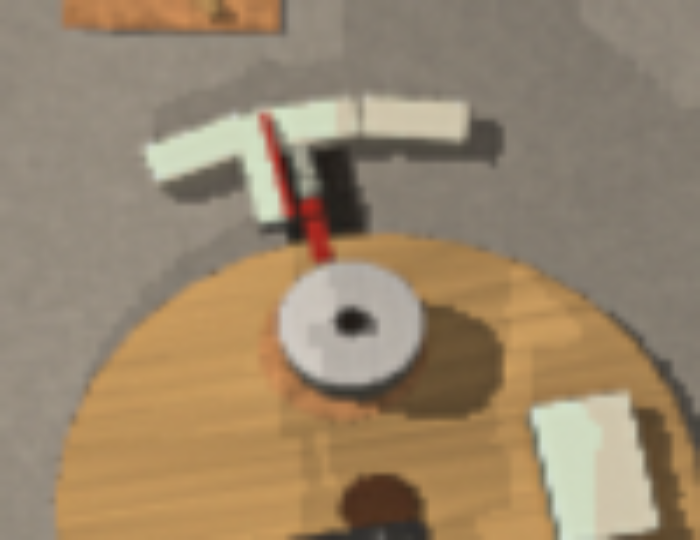

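```bash
python3 -m creep '[[0,0,0.6,-0.005,0,0,0]]' >/dev/null; python3 st.py;  python3 -m creep '[[0,0,0.6,-0.005,0,0,0]]' >/dev/null; python3 st.py; python3 -m creep '[[0,0,0,0,0,0,0]]' >/dev/null; python3 st.py
```

```text
t 16.65 yaw 11.63 z 0.2326 rel [ 1.000e-01 -1.097e+02 -2.110e+01] F tool [ 0.2  0.2 -0.3] j7 [ 0.51  0.11 -0.76  2.11  0.09  0.96 -0.1 ]
t 16.75 yaw 11.9 z 0.2326 rel [ 1.000e-01 -1.096e+02 -2.080e+01] F tool [-0.9 -0.3 -0.3] j7 [ 0.51  0.11 -0.76  2.11  0.09  0.96 -0.09]
t 16.85 yaw 11.88 z 0.2326 rel [ 1.000e-01 -1.095e+02 -2.090e+01] F tool [ 0.7 -0.3 -0. ] j7 [ 0.51  0.11 -0.76  2.11  0.09  0.96 -0.09]
```

Force has dropped to about 0, so the catch has taken the pointer. Checking by picture.

Run:
```python
from h import *
d=get_image("top");cv2.imwrite("pics/t14.png",cv2.resize(d["img"][110:200,200:300],None,fx=7,fy=6)[:,:,::-1])
```

```text
(no output)
```

View pics/t14.png

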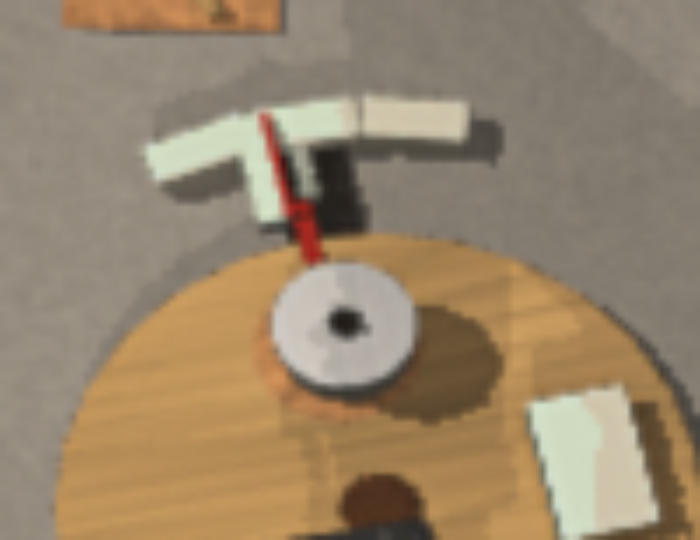

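The nose at about (303,210) now touches the stop's red edge, and the push force is 0. Backing off, then lifting.

```bash
python3 -m creep '[[0,0,-4,0,0,0,0],[0,0,-10,0,0,0,0],[0,0,-15,0,0,0,0],[0,0,-15,0,0,0,0],[0,0,-5,0,0,0,0]]'; python3 -m creep '[[-15,0,0,0,0,0,0],[-30,0,0,0,0,0,0],[-40,0,0,0,0,0,0],[-40,0,0,0,0,0,0],[-15,0,0,0,0,0,0]]'; python3 -m creep '[[0,0,-30,0,0,0,0],[0,0,-40,0,0,0,0],[0,0,-40,0,0,0,0],[0,0,-20,0,0,0,0],[0,0,0,0,0,0,0]]'; python3 -m creep '[[0,0,0,0,0,0,0],[0,0,0,0,0,0,0],[0,0,0,0,0,0,0]]'
python3 - <<'E'
from h import *
d=get_image("top");cv2.imwrite("pics/t15.png",cv2.resize(d["img"][110:250,190:310],None,fx=5,fy=4)[:,:,::-1])
s=get_image("scene");cv2.imwrite("pics/s15.png",cv2.resize(s["img"][110:270,80:310],None,fx=3.4,fy=3.4)[:,:,::-1])
E
```

```text
time: 17.4
position: [0.4296, 0.125, 0.233]
tool_rot: [1.053, 1.302, -1.052]
ft_force: [1.0, 0.0, -1.0]
grip_width: 0.007
time: 17.9
position: [0.4309, 0.1236, 0.3767]
tool_rot: [1.057, 1.296, -1.051]
ft_force: [-0.3, 0.3, -0.7]
grip_width: 0.001
time: 18.4
position: [0.4018, 0.2533, 0.3731]
tool_rot: [1.051, 1.304, -1.049]
ft_force: [0.2, -0.6, 0.2]
grip_width: 0.001
time: 18.7
position: [0.4038, 0.2488, 0.3727]
tool_rot: [1.056, 1.299, -1.057]
ft_force: [-0.1, -0.2, 0.5]
grip_width: -0.001
```

View pics/t15.png

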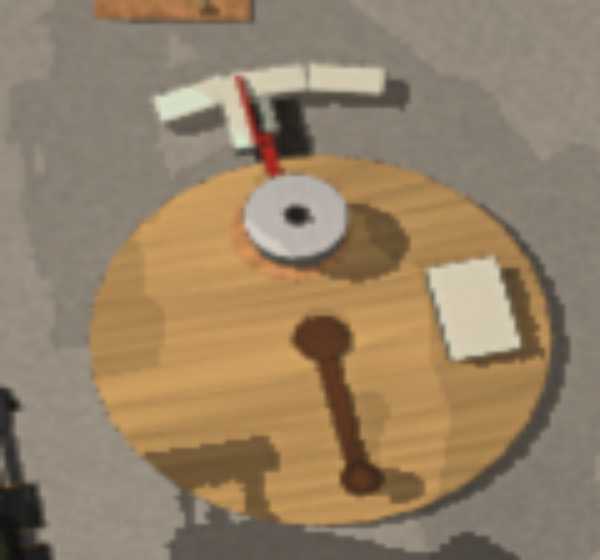

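View pics/s15.png

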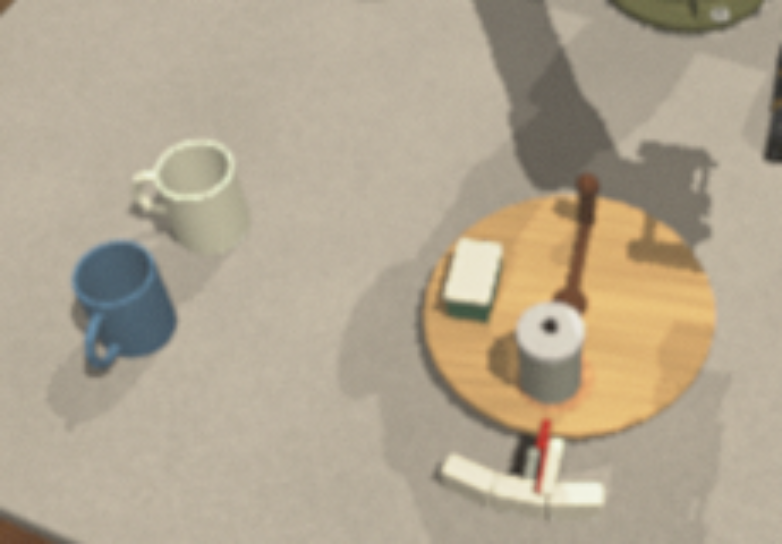

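Checking the pointer angle and the tin's offset with numbers.

Run:
```python
from h import *
d=get_image("top");C=np.array([.5516,.0763])
k=ray(d,(190+296/5-.4,110+214/4-.4),.128)[:2];l=ray(d,(190+296/5-.4,110+216/4-.4),.118)[:2]
b=ray(d,(190+362/5-.4,110+477/4-.4),.09)[:2];v=b-C;a=np.arctan2(v[1],v[0])+np.pi
pad=C+.085*np.array([np.cos(a),np.sin(a)])
print("knob",k,"lid",l,"post",b,"r",np.hypot(*v),"pointer ang",np.degrees(a)-360,"pad",pad,"off",np.linalg.norm(k-pad),np.linalg.norm(l-pad))
for t in range(1):
    pass
hsv=cv2.cvtColor(d["img"],cv2.COLOR_RGB2HSV)
s=get_image("scene")
print("scene lid",ray(s,(551/3.4-.35+80,332/3.4-.35+110),.118)[:2],"knob",ray(s,(550/3.4-.35+80,325/3.4-.35+110),.128)[:2])
```

```text
knob [0.63689992 0.09281707] lid [0.63681428 0.0929129 ] post [0.44711587 0.04967093] r 0.10782411937824972 pointer ang -345.7018561932669 pad [0.63396702 0.09729225] off 0.005350619757515301 0.005223560448567263
scene lid [0.63924682 0.09530558] knob [0.63883679 0.09422552]
```

```bash
python3 -c "
from bench import ctrl
print(ctrl.close_job())"
```

```text
the job is handed in; nothing more can be done
None
```

I stood the tin on the cork spot and let go of it. Then I pushed the tray anticlockwise by its post until the pointer clicked past the catch onto the stop, backed off clear, and handed the job in at about 19 s.

- **Catch:** the push at the post rose to about 11 N, then dropped to about 0. I did not press further to feel the stop itself. In the picture the pointer nose lies right against the stop's red line, and it was still there after I let go. I estimate the turning angle at about 0.07 rad.
- **Tin:** it looked upright and sat about 5 mm from the cork centre in the top view, against a 20 mm limit. The scene camera put the tin 2–3 mm from the top view's reading, which is about the calibration error.
- **Mugs, flask and kettle:** nothing in my path came near them. The last scene picture shows both mugs in their original places. I did not picture the flask and kettle again at the end.
- **Not measured:** I had no direct reading of the force on the index block. That the pointer is home rests on the force drop and the pictures.

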